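# Gather the loose clamp nuts in the cut corner of a parts tray

## Task

Take the upright grip post of the small square metal tray and swing its folded handle fully out, with the tray lying flat, until it clicks home pointing straight away from the tray. Then lift the tray by that handle to a slope of about 35 degrees, its cut-off corner staying down on the worktop, so that all three brass nuts slide down into the cut-off corner. Finish while holding the tray tipped by the handle: do not put it down or let go; spill no nut and leave the things round about where they are.

Things in the scene. Friction and masses are not known exactly. Their poses are not given: they have to be found in the camera images.
- tray: Loose square grey metal tray 120x120x36 mm, walls and floor 4 mm, 0.8 kg. Origin: underside, centre of the square. x runs along a diagonal: +x to the corner with the handle's pin (upright, at x = +88 mm, y = 0), -x to the opposite corner, cut off by a straight wall 50 mm wide, outside at x = -60 mm; its lower edge is where the tray pivots when the handle is lifted. z points up.
- handle (a joint): Hinge of the handle on the pin, rad. 0: folded over the rim, from the pin towards the tray's +y corner (135 degrees from +x). Grows as it swings out (clockwise from above) to a stop at 2.356, where it points along the tray's +x. A sprung ball resists from about 1.9 to 2.15 (about 1 N at the post), then pushes it home and keeps it there; elsewhere it turns easily. Starts at 0 to 0.7.
- handle_grip (a point): Centre of the upright round black grip post (a sleeve that spins freely), 14 mm thick, 37 mm tall, 75 mm from the pin at the end of the flat dark bar (13 mm wide). Tray flat: bar at heights 42 to 51 mm, post 51 to 88 mm, this point 67 mm; tray rim 36 mm. Handle home: post at tray x = +163 mm, 223 mm from the pivot edge of the cut corner. The frame turns with the handle.
- tray_floor (a point): Point on the inner floor at the centre of the square, 4 mm above the underside; axes as the tray's. Its z axis against the vertical is the slope of the tray.
- tray_nose (a point): Point on the inner floor at the middle of the foot of the cut-off corner's wall (tray x = -56 mm, y = 0, z = 4 mm).
- nut0_mid (a point): Centre of a loose round knurled brass nut, 23 mm across, 10 mm high, 30 g, lying flat in the tray; it slides freely once the slope is over about 20 degrees.
- nut1_mid (a point): Centre of a loose round knurled brass nut, 23 mm across, 10 mm high, 30 g, lying flat in the tray; it slides freely once the slope is over about 20 degrees.
- nut2_mid (a point): Centre of a loose round knurled brass nut, 23 mm across, 10 mm high, 30 g, lying flat in the tray; it slides freely once the slope is over about 20 degrees.
- timer: Bystander to leave alone: grey bench timer 66x66x20 (mm); origin at its underside.
- stain_red: Bystander to leave alone: dropper bottle 32 diameter, 88 high (mm); origin at its underside.
- marker_black: Bystander to leave alone: marker pen 135 long, lying (mm); origin at its underside.
- loupe: Bystander to leave alone: folding loupe 27x64x12 (mm); origin at its underside.
- objective_can: Bystander to leave alone: dark screw canister 34 diameter, 50 high (mm); origin at its underside.
Things that resemble listed ones, but are neither listed nor needed, are in the scene too. Of the things that look like the tray, the larger one is meant.

How it is judged:
By the outcome, as a careful person would: the job done as asked, in the order asked, and still so for the second after the job is handed in, while the arm keeps its last pose, push and grip.
It also fails if it takes over 58 s, if anything falls off the work surface, if the arm or the gripper's body presses on something with over 40 N, if the wrist force passes 120 N, or if a joint passes its speed limit or range.

## Robot

A 6-joint arm with a two-finger parallel gripper is mounted at the origin on a cart in front of the work surface, level with it; the furniture and walls round the work are solid. World frame = base frame: x ahead of the robot, y to its left, z up, the work surface at z = 0. Lengths are in mm, angles in rad, forces in N, time in s.
With the tool pointing down it reaches from about 275 to 850 mm from the base axis. Payload 19 kg.
Tool frame: the origin (TCP) lies at the very end of the fingers, on their centre line; the grasp point (between the pads) lies 19 mm behind it (arm.hold_point_z is the distance from the TCP to the grasp point, in mm); x points along the fingers, y is the direction in which the jaws open and shut, and the axes are right-handed (so a half turn about x gives the same grasp; the last joint's range is limited). The gripper opens to 85 mm and grips with 20 to 120 N. Pads are 22 mm wide; open, the fingers measure 114 mm over their backs; the gripper's body (76 mm by 85 mm) begins 54 mm behind the grasp point. The pads swing forward as they close: fully open they stand 13 mm farther back than shut.
Start: joints at [-1.287, 0.15, 1.437, -0, 1.554, -0.134], TCP at [233.278, -525.52, 231.267] pointing down, gripper open.
Joint ranges: [-2.8, 2.8], [-0.68, 2.1], [0.12, 2.68], [-1.39, 4.53], [0.16, 2.79], [-2.81, 2.81]. Speed limits (rad/s): [1.89, 1.89, 2.22, 3.01, 3.01, 3.01].

## Interface

Orientations are given as a unit quaternion [x, y, z, w].
In Python, from plant import arm gives the robot as it stands.
- The arm moves only by the tool drive_tool, never from a script. Its argument "rows" is a list that holds one entry, the list of rows, each a list of 7 numbers: the shift along the tool's x, y, z in cm, then the turn, a rotation vector about the tool's x, y, z in degrees, then the opening in per cent of the stroke, from 0 (shut) to 100 (fully open). A call has 1 to 10 rows; each row shifts and turns the pose as measured when the row begins, along the tool's axes as they then stand; what a row does not reach is not made up. A row lasts 1/12 s, in which the tool goes at most 41.7 mm and 7.16 degrees, less where a joint would pass 70% of its speed; a pose out of reach is approached as far as the arm can. A call with a gripper value outside its range is refused whole. The fingers move at their own pace and stop on an object; "force" is the grip in N (left out, the last holds). Time passes only in rows, so rows that do not move let the fingers close. It gives the time, the measured TCP pose, the force and the opening at its end, in the units of the state.
- arm.observe(): the state, without advancing time (a new reading comes with each control period).
- arm.camera(name): name is "side" or "top" or "wrist"; returns a dict with "color" (400x640x3 uint8, red, green, blue), "intrinsics" (3x3 intrinsics, pixels), "D" ([k1, k2, p1, p2, k3] as OpenCV has them; the pictures are not rectified), "origin" and "orientation" of the camera in the world; the wrist camera has in their place "hand_eye" (4x4, takes a point from camera to tool coordinates, whose origin is the TCP and whose axes are the tool frame's). Camera axes: x right, y down, z forward; pixel columns grow to the right and rows downward; lengths in mm; the calibration is good to about 2 mm. A picture is of the moment at which its call begins: read the wrist's pose just before it. There is no depth.
- arm.hand_in(): hands the job in, once; it reports no verdict.
The state is a dict: "time_s": time; "joint_positions": joint angles; "qvel": joint speeds; "joint_torque": joint torques, N m; "tool_pos": TCP position; "orientation": TCP orientation; "force": force on the tool from outside, world axes, zero at the start; "moment": the same for the moment, N m; "grip_width": finger opening in mm.
Only numpy, scipy, OpenCV 4.12 (cv2) and the standard library are available. Lean on these libraries where they do the work, as an engineer would, in place of code of your own. Each camera call takes 0.05 s, during which the arm holds its last target.

## Working session

There is one attempt and no reset: what is moved stays moved. The work goes in short steps, Python scripts to look and compute and a tool call to move; the robot and the scene stay as the last step left them, time stands still between calls to the robot, and variables do not carry over. Pictures are saved under pics/ and viewed, and the job is handed in when it is done.

Besides the shell and the picture viewer there is one more tool, called after ">>>" as name(argument=value, ...) on one line, values as JSON. drive_tool: Moves the arm, as the interface text tells. Its arguments: {"type":"object","properties":{"rows":{"type":"array","items":{"type":"array","items":{"type":"array","items":{"type":"number"}}}},"force":{"type":"number"}},"required":["rows"]}

```bash
ls; mkdir -p pics
python3 - <<'E'
from plant import arm
import cv2
print(arm.observe())
for n in("side","top","wrist"):
    c=arm.camera(n); cv2.imwrite(f"pics/{n}0.png",c["color"][:,:,::-1])
    print(n,{k:v for k,v in c.items() if k!="color"})
E
```

```text
pics
{'time_s': 0.0, 'joint_positions': array([-1.28700031e+00,  1.50986539e-01,  1.43799752e+00,  9.57659301e-06,
        1.55379917e+00, -1.34014379e-01]), 'qvel': array([ 0.00091897,  0.0011413 , -0.00164039, -0.00064594, -0.00058127,
       -0.00119623]), 'joint_torque': array([ 1.69130883e-03, -7.13050890e+01, -5.70861661e+01, -2.62890753e-04,
        9.00414685e-03,  5.41356314e-05]), 'tool_pos': array([ 233.22320437, -525.32179274,  230.6918333 ]), 'orientation': array([-0.69170503, -0.14706611,  0.69176126, -0.14622609]), 'force': array([ 0.36649791, -0.15906441,  0.04604924]), 'moment': array([0.02230002, 0.01907574, 0.00876106]), 'grip_width': 85.43122612466438}
side {'intrinsics': array([[515.16932638,   0.        , 315.5079737 ],
       [  0.        , 515.16932638, 194.81762168],
       [  0.        ,   0.        ,   1.        ]]), 'D': array([0.0050874, 0.       , 0.       , 0.       , 0.       ]), 'origin': array([ -98.09992204, 1014.41772886,  604.41998313]), 'orientation': array([-0.25909512,  0.81206415, -0.49374793,  0.17214677])}
top {'intrinsics': array([[464.6525
[... 266 characters left out ...]
131.48821343]), 'orientation': array([-0.69804968,  0.71096455, -0.05816989,  0.06222787])}
wrist {'intrinsics': array([[360.06029057,   0.        , 325.29068413],
       [  0.        , 360.06029057, 193.71636268],
       [  0.        ,   0.        ,   1.        ]]), 'D': array([-0.03380092,  0.        ,  0.        ,  0.        ,  0.        ]), 'hand_eye': array([[-8.19046700e-04, -3.05209116e-01,  9.52285002e-01,
        -1.42365945e+02],
       [ 9.99999336e-01, -1.02138211e-03,  5.32730247e-04,
        -9.01354979e-01],
       [ 8.10052741e-04,  9.52284806e-01,  3.05209750e-01,
        -7.92503071e+01],
       [ 0.00000000e+00,  0.00000000e+00,  0.00000000e+00,
         1.00000000e+00]])}
```

View pics/top0.png

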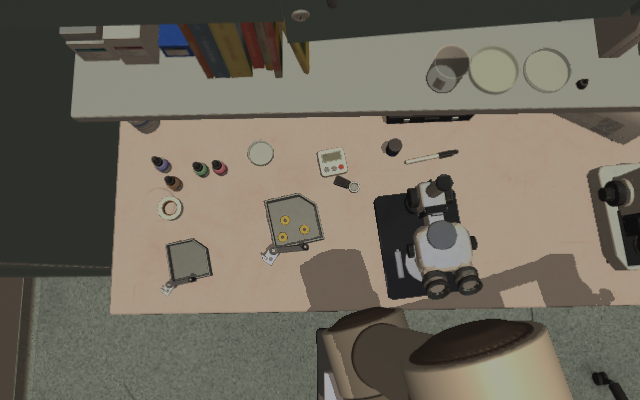

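View pics/side0.png

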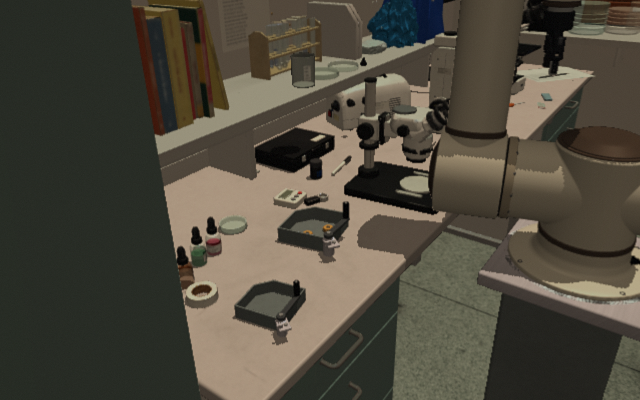

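View pics/wrist0.png

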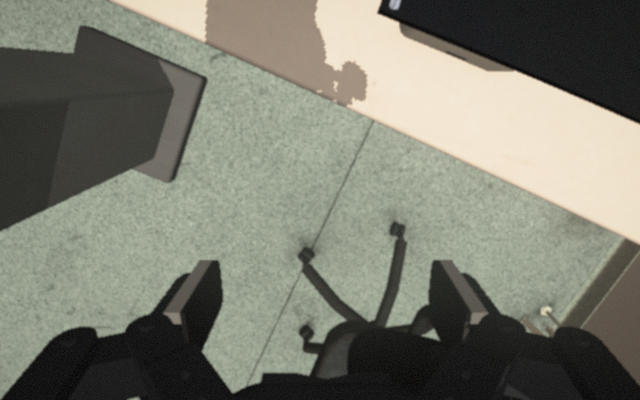

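```bash
cat > h.py <<'E'
import numpy as np, cv2
from scipy.spatial.transform import Rotation as R
def cam(c,st=None):
    if "origin" in c: return R.from_quat(c["orientation"]).as_matrix(),np.array(c["origin"])
    T=np.array(c["hand_eye"]); Rt=R.from_quat(st["orientation"]).as_matrix()
    return Rt@T[:3,:3], Rt@T[:3,3]+st["tool_pos"]
def proj(P,c,st=None):
    Rc,o=cam(c,st); p=(np.atleast_2d(P)-o)@Rc
    return cv2.projectPoints(p.reshape(-1,1,3),np.zeros(3),np.zeros(3),c["intrinsics"],c["D"])[0].reshape(-1,2)
def unproj(uv,z,c,st=None):
    Rc,o=cam(c,st)
    n=cv2.undistortPoints(np.array(uv,float).reshape(-1,1,2),c["intrinsics"],c["D"]).reshape(-1,2)
    d=np.c_[n,np.ones(len(n))]@Rc.T
    return o+d*((z-o[2])/d[:,2])[:,None]
def zoom(img,x0,y0,w,h,s): 
    return cv2.resize(img[y0:y0+h,x0:x0+w],None,fx=s,fy=s,interpolation=cv2.INTER_CUBIC)
E
python3 - <<'E'
import cv2
from h import *
i=cv2.imread("pics/top0.png"); cv2.imwrite("pics/top0z.png",zoom(i,240,180,100,100,6))
i=cv2.imread("pics/side0.png"); cv2.imwrite("pics/side0z.png",zoom(i,260,180,100,90,6))
E
```

```text
(no output)
```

View pics/top0z.png

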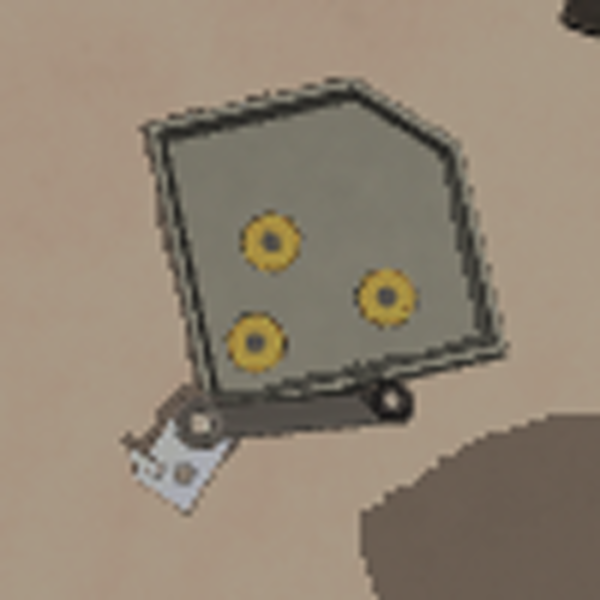

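View pics/side0z.png

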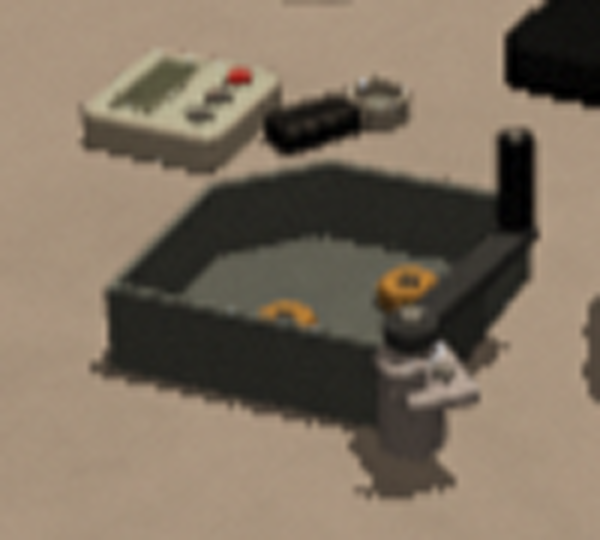

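Run:
```python
from plant import arm
from h import *
from scipy.optimize import least_squares
c=arm.camera("top"); s=arm.camera("side")
f=lambda p,x0,y0:np.array(p)/6.+[x0-.42,y0-.42]
top=f([(148,126),(350,80),(458,150),(500,352),(202,425),(391,401)],240,180)
sid=f([(108,292),(215,186),(335,163),(412,315),(516,137)],260,180)
# tray coords: side corners (0,+-84.85), cut corners x=-60,y=+-25
def pts(q,sgn=1):
    x,y,a,h=q
    pin=np.array([88,0]); ph=pin+75*np.array([np.cos(2.356-h),np.sin(2.356-h)])
    loc=[(0,84.85*-1,36),(-60,-25,36),(-60,25,36),(0,84.85,36),(88,0,55),(*ph,88)]
    loc=np.array(loc,float)
    C,S=np.cos(a),np.sin(a); return np.c_[loc[:,:2]@np.array([[C,S],[-S,C]])+[x,y],loc[:,2]]
def res(q):
    P=pts(q); return np.r_[(proj(P,c)-top).ravel(),(proj(P[[0,1,2,4,5]],s)-sid).ravel()]
t=unproj(top[:5],36,c); print(t)
m=(t[0]+t[3])/2
d=t[4]-m
best=least_squares(res,[m[0],m[1],np.arctan2(d[1],d[0]),.3],loss='soft_l1')
print(best.x,best.cost); print(res(best.x).reshape(-1,2).round(2))
q=best.x;print(pts(q))
np.save("q.npy",q)
n=f([(270,242),(386,297),(256,343)],240,180); print(unproj(n,14,c))
C,S=np.cos(q[2]),np.sin(q[2])
print("home post",q[:2]+163*np.array([C,S]),"pivot",q[:2]-60*np.array([C,S]))
for h in np.linspace(q[3],2.356,6):
  a=q[2]+2.356-h; print(h,q[:2]+88*np.array([C,S])+75*np.array([np.cos(a),np.sin(a)]))
print("microscope etc", unproj([(302,255),(302,303),(388,298),(376,196),(130,313),(520,305),(165,290),(193,279),(210,270)],0,c))
```

```text
[[549.62949214 292.7482383   36.        ]
 [566.69905875 212.07459339  36.        ]
 [537.65249798 169.49612253  36.        ]
 [457.22543274 154.4794226   36.        ]
 [430.83669784 271.56177637  36.        ]]
[5.02508416e+02 2.22953607e+02 2.55832127e+00 1.08611448e-01] 1.766398915706067
[[-0.43  0.17]
 [ 0.54  0.13]
 [ 0.18 -0.49]
 [ 1.01  0.6 ]
 [-0.72  0.35]
 [-0.29 -0.13]
 [-0.24 -0.41]
 [-0.57 -0.14]
 [-0.21 -0.31]
 [ 0.31 -0.16]
 [ 0.09  0.35]]
[[549.24018059 293.77496509  36.        ]
 [566.35727391 210.77479873  36.        ]
 [538.81940455 169.04152961  36.        ]
 [455.77665199 152.13224971  36.        ]
 [429.05786264 271.42025747  55.        ]
 [436.04677149 196.74659978  88.        ]]
[[504.8821665  245.99770502  14.        ]
 [481.80750243 199.53485891  14.        ]
 [464.29031141 251.89278939  14.        ]]
home post [366.45795897 312.72706151] pivot [552.58833923 189.90816417]
0.1086114484615006 [436.04677149 196.74659978]
0.5580891587692004 [402.90724785 201.12697652]
1.0075668690769002 [374.9625879  219.47123197]
1.4570445793846 [357.76404542 248.13524886]
1.9065222896923 [354.72813986 281.42487194]
2.356 [366.45795897 312.72706151]
microscope etc [[ 420.45065613  205.43272004    0.        ]
 [ 307.09845714  206.94023625    0.        ]
 [ 315.09381947    2.12954372    0.        ]
 [ 561.65993603   20.89773575    0.        ]
 [ 290.3108813   616.97427575    0.        ]
 [ 292.76772842 -310.71296525    0.        ]
 [ 342.82532434  535.02373128    0.        ]
 [ 367.72964424  468.28757638    0.        ]
 [ 388.43497126  427.70404014    0.        ]]
```

Run:
```python
from plant import arm
from h import *
print([a for a in dir(arm) if a[0]!='_'], arm.hold_point_z)
s=arm.observe(); M=R.from_quat(s["orientation"]).as_matrix(); print(M.round(3)); print(s['time_s'])
q=np.load("q.npy")
def plan(target,yaw,tilt=0):
    jy=np.array([np.cos(yaw),np.sin(yaw),0]); x=np.array([0,0,-1.]); T=np.c_[x,jy,np.cross(x,jy)]
    return M.T@(np.array(target)-s["tool_pos"])/10, np.degrees(R.from_matrix(M.T@T).as_rotvec())
ph=[436,197]
for k in (0,1):
    print(plan([436,197,150],q[2]-np.pi/2+k*np.pi))
```

```text
['Unreachable', 'camera', 'hand_in', 'hold_point_z', 'observe'] 18.700000000000003
[[-0.     0.406 -0.914]
 [ 0.001 -0.914 -0.406]
 [-1.    -0.001 -0.   ]]
0.25
(array([  8.13956712, -57.79930826, -47.84233512]), array([-1.22643710e+02, -3.97630730e-02,  1.58659909e-02]))
(array([  8.13956712, -57.79930826, -47.84233512]), array([5.73562835e+01, 1.35651594e-02, 3.39967686e-02]))
```

Run:
```python
from plant import arm
from h import *
c=arm.camera("top"); s=arm.camera("side")
i=s["color"][:,:,::-1]; cv2.imwrite("pics/s2.png",zoom(i,330,50,140,170,3.5))
i=c["color"][:,:,::-1]; cv2.imwrite("pics/t2.png",zoom(i,360,160,140,150,4))
```

```text
(no output)
```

View pics/s2.png

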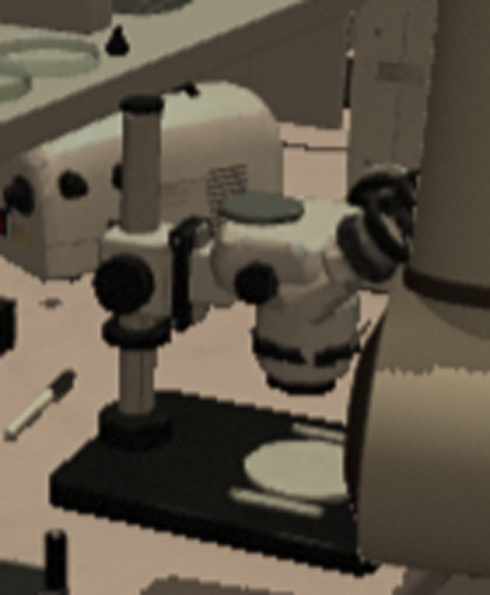

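View pics/t2.png

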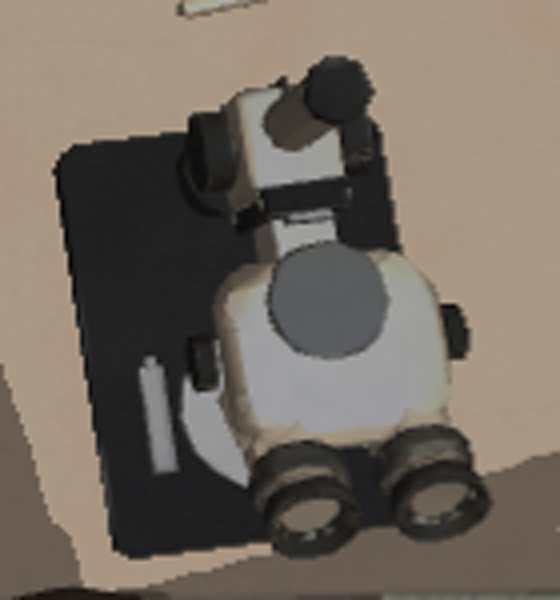

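Run:
```python
from plant import arm
from h import *
c=arm.camera("top"); s=arm.camera("side")
for a,b in [((444.5,181),(370,79.5)),((437,291),(437,107))]:
    Z=np.arange(0,500,5.)
    e=[np.linalg.norm(proj(unproj([a],z,c),s)[0]-b) for z in Z]
    k=np.argmin(e);print(Z[k],e[k],unproj([a],Z[k],c))
```

```text
280.0 0.34290560641948997 [[541.02687702 -71.74807723 280.        ]]
250.0 6.306189611549045 [[338.98303901 -52.83385078 250.        ]]
```

```bash
cat >> h.py <<'E'
def goalR(yaw,tilt=0):
    jy=np.array([np.cos(yaw),np.sin(yaw),0]); x=np.array([0,0,-1.]); T=np.c_[x,jy,np.cross(x,jy)]
    return T
def rows(M,p,path,Rs,g):
    out=[];
    for P,Q in zip(path,Rs):
        d=M.T@(P-p)/10; r=np.degrees(R.from_matrix(M.T@Q).as_rotvec())
        out.append([round(float(v),2)+0 for v in d]+[round(float(v),1)+0 for v in r]+[g]); p,M=P,Q
    return out
def lin(s,target,Rt,n,g,):
    p=s["tool_pos"];M=R.from_quat(s["orientation"]).as_matrix()
    rv=R.from_matrix(M.T@Rt).as_rotvec()
    path=[p+(target-p)*(k+1)/n for k in range(n)]; Rs=[M@R.from_rotvec(rv*(k+1)/n).as_matrix() for k in range(n)]
    return rows(M,p,path,Rs,g)
E
python3 - <<'E'
from plant import arm
from h import *
s=arm.observe(); M=R.from_quat(s["orientation"]).as_matrix(); q=np.load("q.npy")
p=s["tool_pos"]; up=p+[0,0,130]
tgt=np.array([436,197,360.]); n=20; rv=np.radians([-122.6,0,0])
path=[up+(tgt-up)*(k+1)/n for k in range(n)]; Rs=[M@R.from_rotvec(rv*(k+1)/n).as_matrix() for k in range(n)]
for r in rows(M,up,path,Rs,100): print(r)
E
```

```text
[0.01, -2.89, -2.39, -6.1, 0.0, 0.0, 100]
[0.01, -2.62, -2.69, -6.1, 0.0, 0.0, 100]
[0.01, -2.32, -2.95, -6.1, 0.0, 0.0, 100]
[0.01, -1.99, -3.18, -6.1, 0.0, 0.0, 100]
[0.01, -1.64, -3.38, -6.1, 0.0, 0.0, 100]
[0.01, -1.27, -3.53, -6.1, 0.0, 0.0, 100]
[0.01, -0.88, -3.65, -6.1, 0.0, 0.0, 100]
[0.01, -0.49, -3.72, -6.1, 0.0, 0.0, 100]
[0.01, -0.09, -3.75, -6.1, 0.0, 0.0, 100]
[0.01, 0.31, -3.74, -6.1, 0.0, 0.0, 100]
[0.01, 0.71, -3.68, -6.1, 0.0, 0.0, 100]
[0.01, 1.1, -3.59, -6.1, 0.0, 0.0, 100]
[0.01, 1.48, -3.45, -6.1, 0.0, 0.0, 100]
[0.01, 1.84, -3.27, -6.1, 0.0, 0.0, 100]
[0.01, 2.18, -3.06, -6.1, 0.0, 0.0, 100]
[0.01, 2.49, -2.81, -6.1, 0.0, 0.0, 100]
[0.01, 2.77, -2.53, -6.1, 0.0, 0.0, 100]
[0.01, 3.03, -2.22, -6.1, 0.0, 0.0, 100]
[0.01, 3.25, -1.88, -6.1, 0.0, 0.0, 100]
[0.01, 3.43, -1.52, -6.1, 0.0, 0.0, 100]
```

>>> drive_tool(rows=[[[-3.3, 0, 0, 0, 0, 0, 100], [-3.3, 0, 0, 0, 0, 0, 100], [-3.3, 0, 0, 0, 0, 0, 100], [-3.3, 0, 0, 0, 0, 0, 100]]])

```text
time_s: 0.78
tool_pos: [232.7, -523.5, 360.0]
orientation: [-0.691, -0.151, 0.692, -0.142]
force: [0.9, -0.5, 0.7]
grip_width: 85.4
```

>>> drive_tool(rows=[[[0, -2.9, -2.4, -6.1, 0, 0, 100], [0, -2.6, -2.7, -6.1, 0, 0, 100], [0, -2.3, -3.0, -6.1, 0, 0, 100], [0, -2.0, -3.2, -6.1, 0, 0, 100], [0, -1.6, -3.4, -6.1, 0, 0, 100], [0, -1.3, -3.5, -6.1, 0, 0, 100], [0, -0.9, -3.6, -6.1, 0, 0, 100], [0, -0.5, -3.7, -6.1, 0, 0, 100], [0, -0.1, -3.7, -6.1, 0, 0, 100], [0, 0.3, -3.7, -6.1, 0, 0, 100]]])

```text
time_s: 1.62
tool_pos: [329.6, -154.9, 368.7]
orientation: [0.514, 0.486, -0.512, 0.487]
force: [1.2, -0.6, 0.9]
grip_width: 85.2
```

Run:
```python
from plant import arm
from h import *
s=arm.observe(); q=np.load("q.npy"); print(s["tool_pos"],s["joint_positions"])
for r in lin(s,np.array([436,197,360.]),goalR(q[2]-np.pi/2),14,100): print(r)
```

```text
[ 329.60260361 -154.94404078  368.66784316] [-6.53288633e-01 -3.04693995e-01  1.58612820e+00  1.59601121e-03
  1.85927386e+00 -6.00243414e-01]
[0.06, 0.63, -2.55, -4.3, 0.0, 0.0, 100]
[0.06, 0.81, -2.5, -4.3, 0.0, 0.0, 100]
[0.06, 1.0, -2.43, -4.3, 0.0, 0.0, 100]
[0.06, 1.17, -2.35, -4.3, 0.0, 0.0, 100]
[0.06, 1.35, -2.26, -4.3, 0.0, 0.0, 100]
[0.06, 1.51, -2.15, -4.3, 0.0, 0.0, 100]
[0.06, 1.67, -2.03, -4.3, 0.0, 0.0, 100]
[0.06, 1.81, -1.9, -4.3, 0.0, 0.0, 100]
[0.06, 1.95, -1.76, -4.3, 0.0, 0.0, 100]
[0.06, 2.07, -1.61, -4.3, 0.0, 0.0, 100]
[0.06, 2.19, -1.45, -4.3, 0.0, 0.0, 100]
[0.06, 2.29, -1.29, -4.3, 0.0, 0.0, 100]
[0.06, 2.38, -1.11, -4.3, 0.0, 0.0, 100]
[0.06, 2.45, -0.93, -4.3, 0.0, 0.0, 100]
```

>>> drive_tool(rows=[[[0.06, 0.6, -2.6, -4.3, 0, 0, 100], [0.06, 0.8, -2.5, -4.3, 0, 0, 100], [0.06, 1.0, -2.4, -4.3, 0, 0, 100], [0.06, 1.2, -2.4, -4.3, 0, 0, 100], [0.06, 1.3, -2.3, -4.3, 0, 0, 100], [0.06, 1.5, -2.1, -4.3, 0, 0, 100], [0.06, 1.7, -2.0, -4.3, 0, 0, 100], [0.06, 1.8, -1.9, -4.3, 0, 0, 100], [0.06, 2.0, -1.8, -4.3, 0, 0, 100], [0.06, 2.1, -1.6, -4.3, 0, 0, 100]]])

```text
time_s: 2.45
tool_pos: [398.8, 115.8, 365.4]
orientation: [0.286, 0.644, -0.284, 0.651]
force: [-0.0, -1.0, -0.6]
grip_width: 85.3
```

Run:
```python
from plant import arm
from h import *
s=arm.observe(); q=np.load("q.npy"); print(s["tool_pos"],s["joint_positions"])
for r in lin(s,np.array([436,197,250.]),goalR(q[2]-np.pi/2),8,100): print(r)
```

```text
[398.75960443 115.78855075 365.41958888] [ 0.09848994 -0.20236042  1.51483822 -0.00250455  1.81918161 -0.64412971]
[1.45, 1.02, -0.45, -1.8, 0.1, 0.0, 100]
[1.45, 1.03, -0.41, -1.8, 0.1, 0.0, 100]
[1.45, 1.05, -0.38, -1.8, 0.1, 0.0, 100]
[1.45, 1.06, -0.34, -1.8, 0.1, 0.0, 100]
[1.44, 1.07, -0.31, -1.8, 0.1, 0.0, 100]
[1.44, 1.08, -0.28, -1.8, 0.1, 0.0, 100]
[1.44, 1.09, -0.24, -1.8, 0.1, 0.0, 100]
[1.44, 1.1, -0.21, -1.8, 0.1, 0.0, 100]
```

>>> drive_tool(rows=[[[1.4, 1.0, -0.45, -1.8, 0.1, 0, 100], [1.4, 1.0, -0.4, -1.8, 0.1, 0, 100], [1.4, 1.05, -0.4, -1.8, 0.1, 0, 100], [1.4, 1.05, -0.35, -1.8, 0.1, 0, 100], [1.4, 1.1, -0.3, -1.8, 0.1, 0, 100], [1.4, 1.1, -0.3, -1.8, 0.1, 0, 100], [1.4, 1.1, -0.25, -1.8, 0.1, 0, 100], [1.4, 1.1, -0.2, -1.8, 0.1, 0, 100], [0, 0, 0, 0, 0, 0, 100]]])

```text
time_s: 3.2
tool_pos: [435.6, 208.0, 249.7]
orientation: [0.196, 0.681, -0.189, 0.68]
force: [1.0, -0.0, 0.1]
grip_width: 85.6
```

Run:
```python
from plant import arm
from h import *
s=arm.observe(); q=np.load("q.npy"); print(s["tool_pos"],s["joint_positions"])
c=arm.camera("wrist"); im=c["color"][:,:,::-1].copy()
np.save("s.npy",s,allow_pickle=True)
a=q[2]+2.356-q[3]; C,S=np.cos(q[2]),np.sin(q[2]); pin=q[:2]+88*np.array([C,S]); ph=pin+75*np.array([np.cos(a),np.sin(a)])
for P in [(*pin,55),(*ph,88),(*ph,51)]:
    u=proj(np.array(P),c,s)[0]; print(u); cv2.circle(im,tuple(int(v) for v in u),3,(0,0,255),1)
cv2.imwrite("pics/w1.png",im)
```

```text
[435.60627056 207.99998527 249.69346487] [ 0.28020283 -0.05311845  1.61360363  0.00812642  1.57706548 -0.73871876]
[376.64522043 123.55274665]
[311.6829962  180.05578238]
[312.73322791 169.90636973]
```

View pics/w1.png

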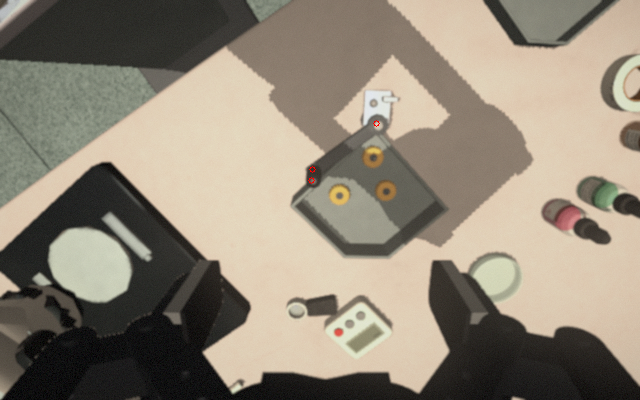

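Run:
```python
from plant import arm
from h import *
s=arm.observe(); q=np.load("q.npy")
for r in lin(s,np.array([436,197,110.]),goalR(q[2]-np.pi/2),6,100): print(r)
```

```text
[2.35, -0.16, 0.1, 0.3, 0.0, -0.1, 100]
[2.35, -0.16, 0.1, 0.3, 0.0, -0.1, 100]
[2.35, -0.16, 0.1, 0.3, 0.0, -0.1, 100]
[2.35, -0.15, 0.1, 0.3, 0.0, -0.1, 100]
[2.35, -0.15, 0.1, 0.3, 0.0, -0.1, 100]
[2.35, -0.14, 0.1, 0.3, 0.0, -0.1, 100]
```

>>> drive_tool(rows=[[[2.3, -0.15, 0.1, 0.3, 0, -0.1, 100], [2.3, -0.15, 0.1, 0.3, 0, -0.1, 100], [2.3, -0.15, 0.1, 0.3, 0, -0.1, 100], [2.3, -0.15, 0.1, 0.3, 0, -0.1, 100], [2.3, -0.15, 0.1, 0.3, 0, -0.1, 100], [2.3, -0.15, 0.1, 0.3, 0, -0.1, 100], [0, 0, 0, 0, 0, 0, 100]]])

```text
time_s: 3.83
tool_pos: [438.4, 194.5, 116.8]
orientation: [0.209, 0.673, -0.206, 0.679]
force: [-0.6, 0.1, -1.6]
grip_width: 85.2
```

Run:
```python
from plant import arm
from h import *
s=arm.observe(); q=np.load("q.npy")
print(s["tool_pos"])
for r in lin(s,np.array([436,197,57.]),goalR(q[2]-np.pi/2),4,100): print(r)
c=arm.camera("wrist"); im=c["color"][:,:,::-1].copy()
print(proj(np.array([436.,197,88]),c,s))
cv2.imwrite("pics/w2.png",im)
```

```text
[438.41355875 194.45684065 116.83431247]
[1.5, 0.01, -0.1, -0.2, 0.1, -0.1, 100]
[1.5, 0.01, -0.09, -0.2, 0.1, -0.1, 100]
[1.5, 0.01, -0.09, -0.2, 0.1, -0.1, 100]
[1.5, 0.02, -0.09, -0.2, 0.1, -0.1, 100]
[[324.05518438 230.24750967]]
```

View pics/w2.png

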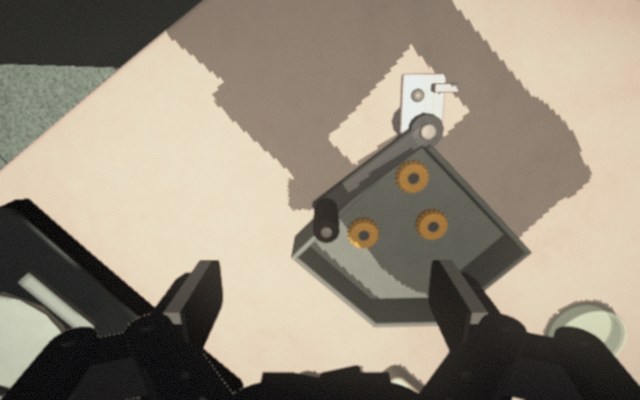

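>>> drive_tool(rows=[[[1.5, 0, -0.1, -0.2, 0.1, -0.1, 100], [1.5, 0, -0.1, -0.2, 0.1, -0.1, 100], [1.5, 0, -0.1, -0.2, 0.1, -0.1, 100], [1.2, 0, -0.1, -0.2, 0.1, -0.1, 100], [0, 0, 0, 0, 0, 0, 100], [0, 0, 0, 0, 0, 0, 100]]])

```text
time_s: 4.38
tool_pos: [442.3, 197.6, 73.0]
orientation: [0.206, 0.672, -0.2, 0.682]
force: [-0.0, -0.8, -0.1]
grip_width: 85.4
```

Run:
```python
from plant import arm
from h import *
s=arm.observe(); q=np.load("q.npy")
print(s["tool_pos"],s["force"])
for r in lin(s,np.array([436,197,57.]),goalR(q[2]-np.pi/2),1,100): print(r)
c=arm.camera("wrist"); im=c["color"][:,:,::-1].copy()
print(proj(np.array([436.,197,88]),c,s))
cv2.imwrite("pics/w3.png",im)
```

```text
[442.28234729 197.60736722  72.97042784] [-0.02023244 -0.82768825 -0.09463056]
[1.59, -0.42, -0.51, 0.0, 0.6, -0.7, 100]
[[312.75552461 271.85778255]]
```

View pics/w3.png

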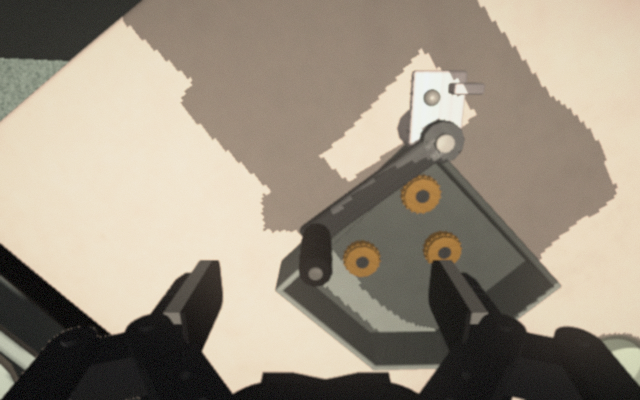

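>>> drive_tool(rows=[[[0.6, -0.2, -0.2, 0, 0.3, -0.3, 100], [0.6, -0.2, -0.2, 0, 0.3, -0.3, 100], [0.5, -0.1, -0.2, 0, 0, 0, 100], [0, 0, 0, 0, 0, 0, 100], [0, 0, 0, 0, 0, 0, 100]]])

```text
time_s: 4.85
tool_pos: [435.2, 197.0, 57.2]
orientation: [0.204, 0.676, -0.203, 0.678]
force: [1.5, 0.4, -0.2]
grip_width: 85.2
```

Run:
```python
from plant import arm
from h import *
s=arm.observe(); q=np.load("q.npy")
print(s["tool_pos"],s["force"])
for r in lin(s,np.array([436,197,57.]),goalR(q[2]-np.pi/2),1,100): print(r)
c=arm.camera("wrist"); im=c["color"][:,:,::-1].copy()
print(proj(np.array([[436.,197,88],s["tool_pos"]]),c,s))
cv2.imwrite("pics/w4.png",im)
```

```text
[435.16710853 196.96479341  57.19964316] [ 1.53287909  0.4298534  -0.24074988]
[0.02, 0.05, 0.07, 0.0, 0.1, -0.2, 100]
[[323.52702947 307.15164002]
 [322.54828572 263.84024289]]
```

View pics/w4.png

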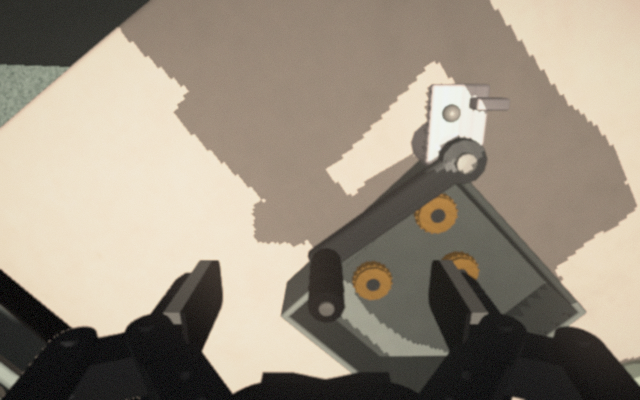

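>>> drive_tool(rows=[[[0, 0.1, 0.1, 0, 0, 0, 30], [0, 0, 0, 0, 0, 0, 5], [0, 0, 0, 0, 0, 0, 5], [0, 0, 0, 0, 0, 0, 5], [0, 0, 0, 0, 0, 0, 5], [0, 0, 0, 0, 0, 0, 5], [0, 0, 0, 0, 0, 0, 5], [0, 0, 0, 0, 0, 0, 5]]], force=40)

```text
time_s: 5.57
tool_pos: [437.1, 197.2, 57.8]
orientation: [0.204, 0.676, -0.203, 0.678]
force: [-0.1, 0.7, -0.0]
grip_width: 12.4
```

Run:
```python
from plant import arm
from h import *
s=arm.observe()
print(s["tool_pos"],s["force"],s["grip_width"])
c=arm.camera("wrist"); im=c["color"][:,:,::-1].copy()
cv2.imwrite("pics/w5.png",im)
```

```text
[437.11472109 197.15898434  57.84308885] [-0.05379737  0.72631705 -0.04556317] 12.419029224234404
```

View pics/w5.png

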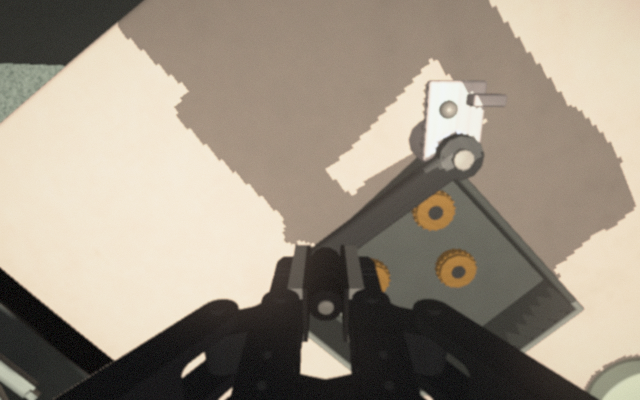

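```bash
cat > arc.py <<'E'
import sys
from plant import arm
from h import *
n=int(sys.argv[1]); step=float(sys.argv[2]); r=float(sys.argv[3]) if len(sys.argv)>3 else 75
s=arm.observe(); q=np.load("q.npy"); p=s["tool_pos"]; M=R.from_quat(s["orientation"]).as_matrix()
e=np.array([np.cos(q[2]),np.sin(q[2])]); pin=q[:2]+88*e
v=p[:2]-pin; a=np.arctan2(v[1],v[0]); h=np.angle(np.exp(1j*(q[2]+2.356-a)))%(2*np.pi)
print("handle",h,"radius",np.hypot(*v),"z",p[2],"F",s["force"].round(1),"w",s["grip_width"],"t",s["time_s"], "down",M[:,0].round(3))
T=goalR(q[2]-np.pi/2)
path=[];hh=h
for k in range(n):
    hh=hh+np.radians(step); b=q[2]+2.356-hh
    path.append(np.array([*(pin+r*np.array([np.cos(b),np.sin(b)])),57.5]))
for x in rows(M,p,path,[T]*n,5): print(x)
E
python3 arc.py 9 6
```

```text
handle 0.09411073862206785 radius 74.65544588655882 z 57.81887543067214 F [ 0.8 -0.4  0.8] w 12.646306663431131 t 5.6167 down [ 0.004  0.001 -1.   ]
[0.03, -0.49, -0.61, 0.0, 0.1, -0.2, 5]
[0.0, -0.4, -0.68, 0.0, 0.0, 0.0, 5]
[0.0, -0.33, -0.71, 0.0, 0.0, 0.0, 5]
[0.0, -0.25, -0.74, 0.0, 0.0, 0.0, 5]
[0.0, -0.17, -0.77, 0.0, 0.0, 0.0, 5]
[0.0, -0.09, -0.78, 0.0, 0.0, 0.0, 5]
[0.0, -0.01, -0.78, 0.0, 0.0, 0.0, 5]
[0.0, 0.07, -0.78, 0.0, 0.0, 0.0, 5]
[0.0, 0.16, -0.77, 0.0, 0.0, 0.0, 5]
```

>>> drive_tool(rows=[[[0, -0.5, -0.6, 0, 0, 0, 5], [0, -0.4, -0.7, 0, 0, 0, 5], [0, -0.35, -0.7, 0, 0, 0, 5], [0, -0.3, -0.75, 0, 0, 0, 5]]])

```text
time_s: 5.95
tool_pos: [404.0, 200.0, 57.7]
orientation: [0.205, 0.676, -0.202, 0.678]
force: [1.6, 3.2, -0.7]
grip_width: 12.5
```

```bash
python3 arc.py 6 6
```

```text
handle 0.5390931127216587 radius 75.73036154163721 z 57.731721753958624 F [ 1.6  3.2 -0.7] w 12.510934391660674 t 5.95 down [ 0.005  0.003 -1.   ]
[0.02, -0.08, -0.79, -0.1, 0.1, -0.3, 5]
[0.0, -0.07, -0.78, 0.0, 0.0, 0.0, 5]
[0.0, 0.01, -0.78, 0.0, 0.0, 0.0, 5]
[0.0, 0.09, -0.78, 0.0, 0.0, 0.0, 5]
[0.0, 0.18, -0.77, 0.0, 0.0, 0.0, 5]
[0.0, 0.25, -0.74, 0.0, 0.0, 0.0, 5]
```

>>> drive_tool(rows=[[[0, -0.05, -0.75, 0, 0, -0.2, 5], [0, 0, -0.75, 0, 0, 0, 5], [0, 0.05, -0.75, 0, 0, 0, 5], [0, 0.1, -0.75, 0, 0, 0, 5]]])

```text
time_s: 6.28
tool_pos: [375.4, 217.9, 57.9]
orientation: [0.203, 0.676, -0.204, 0.678]
force: [3.0, 2.6, -1.9]
grip_width: 13.0
```

```bash
python3 arc.py 6 6
```

```text
handle 0.9893730398837588 radius 75.78479991296062 z 57.86539154002936 F [ 3.   2.6 -1.9] w 13.016810234813574 t 6.2833 down [ 0.002 -0.002 -1.   ]
[0.03, 0.28, -0.74, -0.1, 0.2, 0.0, 5]
[0.0, 0.28, -0.73, 0.0, 0.0, 0.0, 5]
[0.0, 0.35, -0.7, 0.0, 0.0, 0.0, 5]
[0.0, 0.42, -0.66, 0.0, 0.0, 0.0, 5]
[0.0, 0.49, -0.61, 0.0, 0.0, 0.0, 5]
[0.0, 0.55, -0.56, 0.0, 0.0, 0.0, 5]
```

>>> drive_tool(rows=[[[0, 0.35, -0.7, 0, 0.1, 0, 5], [0, 0.35, -0.7, 0, 0, 0, 5], [0, 0.4, -0.65, 0, 0, 0, 5], [0, 0.45, -0.6, 0, 0, 0, 5]]])

```text
time_s: 6.62
tool_pos: [358.3, 248.0, 57.8]
orientation: [0.203, 0.678, -0.204, 0.677]
force: [-0.9, -1.6, 3.2]
grip_width: 12.7
```

```bash
python3 arc.py 6 6;  python3 - <<'E'
from plant import arm
from h import *
c=arm.camera("top"); cv2.imwrite("pics/t3.png",zoom(c["color"][:,:,::-1],220,170,120,120,5))
c=arm.camera("side"); cv2.imwrite("pics/s3.png",zoom(c["color"][:,:,::-1],240,170,140,110,5))
E
```

```text
handle 1.4532579806266186 radius 74.53777295664064 z 57.77356884151447 F [-0.9 -1.6  3.2] w 12.728718908617175 t 6.6167 down [-0.002 -0.002 -1.   ]
[0.03, 0.48, -0.62, 0.0, 0.0, 0.2, 5]
[0.0, 0.58, -0.53, 0.0, 0.0, 0.0, 5]
[0.0, 0.63, -0.47, 0.0, 0.0, 0.0, 5]
[0.0, 0.67, -0.4, 0.0, 0.0, 0.0, 5]
[0.0, 0.71, -0.33, 0.0, 0.0, 0.0, 5]
[0.0, 0.74, -0.25, 0.0, 0.0, 0.0, 5]
```

View pics/t3.png

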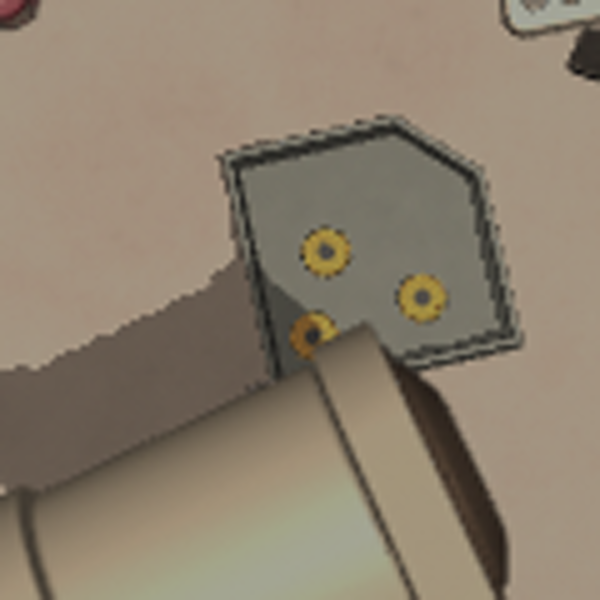

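View pics/s3.png

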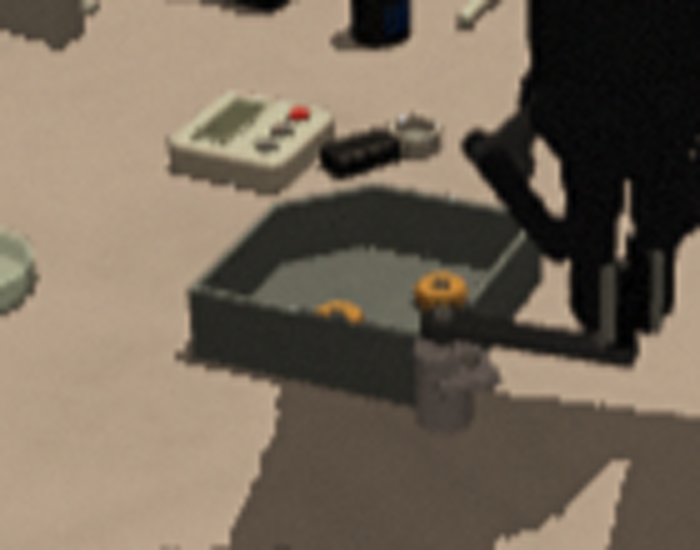

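>>> drive_tool(rows=[[[0, 0.5, -0.6, 0, 0, 0.2, 5], [0, 0.55, -0.55, 0, 0, 0, 5], [0, 0.6, -0.5, 0, 0, 0, 5], [0, 0.65, -0.4, 0, 0, 0, 5]]])

```text
time_s: 7.05
tool_pos: [354.5, 280.4, 57.8]
orientation: [0.204, 0.677, -0.203, 0.678]
force: [3.7, -0.7, -2.0]
grip_width: 12.5
```

```bash
python3 arc.py 6 5
```

```text
handle 1.8926281772145517 radius 75.09653373509472 z 57.81961070136908 F [ 3.7 -0.7 -2. ] w 12.458758157479915 t 7.05 down [ 0.002  0.001 -1.   ]
[0.03, 0.6, -0.26, 0.0, 0.0, -0.1, 5]
[0.0, 0.62, -0.21, 0.0, 0.0, 0.0, 5]
[0.0, 0.63, -0.16, 0.0, 0.0, 0.0, 5]
[0.0, 0.65, -0.1, 0.0, 0.0, 0.0, 5]
[0.0, 0.65, -0.05, 0.0, 0.0, 0.0, 5]
[0.0, 0.65, 0.01, 0.0, 0.0, 0.0, 5]
```

Now through the detent, a little slower.

>>> drive_tool(rows=[[[0, 0.55, -0.2, 0, 0, 0, 5], [0, 0.5, -0.15, 0, 0, 0, 5], [0, 0.5, -0.1, 0, 0, 0, 5]]])

```text
time_s: 7.3
tool_pos: [359.2, 298.2, 57.7]
orientation: [0.203, 0.677, -0.202, 0.677]
force: [-3.0, 1.0, 4.8]
grip_width: 12.8
```

```bash
python3 arc.py 3 5
```

```text
handle 2.1382580401335445 radius 74.8084736487848 z 57.741654425181366 F [-3.   1.   4.8] w 12.788119950862106 t 7.3 down [ 0.001  0.001 -1.   ]
[0.03, 0.64, -0.13, 0.1, 0.0, -0.1, 5]
[0.0, 0.65, -0.06, 0.0, 0.0, 0.0, 5]
[0.0, 0.65, 0.0, 0.0, 0.0, 0.0, 5]
```

>>> drive_tool(rows=[[[0, 0.55, -0.1, 0, 0, 0, 5], [0, 0.5, -0.05, 0, 0, 0, 5], [0, 0.4, 0, 0, 0, 0, 5], [0, 0, 0, 0, 0, 0, 5]]])

```text
time_s: 7.63
tool_pos: [367.1, 313.5, 57.7]
orientation: [0.203, 0.678, -0.202, 0.677]
force: [-1.7, 0.4, 4.8]
grip_width: 12.3
```

```bash
python3 arc.py 1 1;  python3 - <<'E'
from plant import arm
from h import *
c=arm.camera("top"); cv2.imwrite("pics/t4.png",zoom(c["color"][:,:,::-1],220,170,120,120,5))
c=arm.camera("side"); cv2.imwrite("pics/s4.png",zoom(c["color"][:,:,::-1],240,170,140,110,5))
c=arm.camera("wrist"); cv2.imwrite("pics/w6.png",c["color"][:,:,::-1])
s=arm.observe();print(s["tool_pos"],s["joint_positions"],s["moment"])
E
```

```text
handle 2.3685886971942063 radius 74.89532654014897 z 57.733105956918926 F [-1.7  0.4  4.8] w 12.329345461500441 t 7.6333 down [ 0.     0.001 -1.   ]
[0.02, 0.13, -0.01, 0.1, 0.0, -0.1, 5]
[366.76653616 312.98083958  57.76822   ] [ 5.45612899e-01  8.62104826e-02  1.87706479e+00  1.37114238e-03
  1.17710223e+00 -4.43689217e-01] [0.32791874 0.11349989 0.04735324]
```

View pics/t4.png

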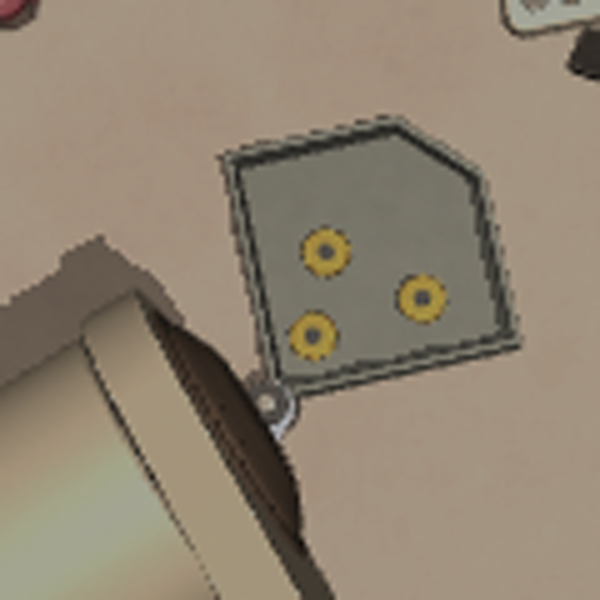

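View pics/w6.png

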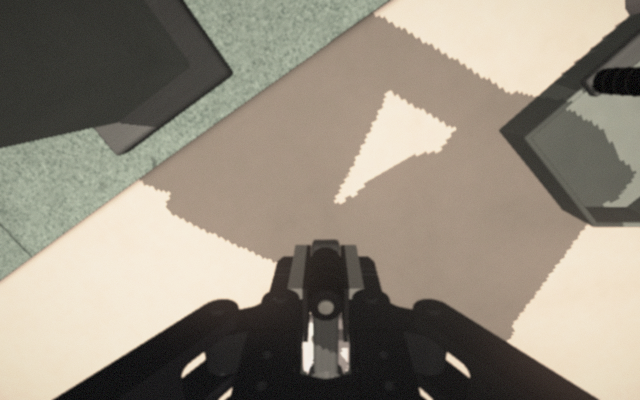

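View pics/s4.png

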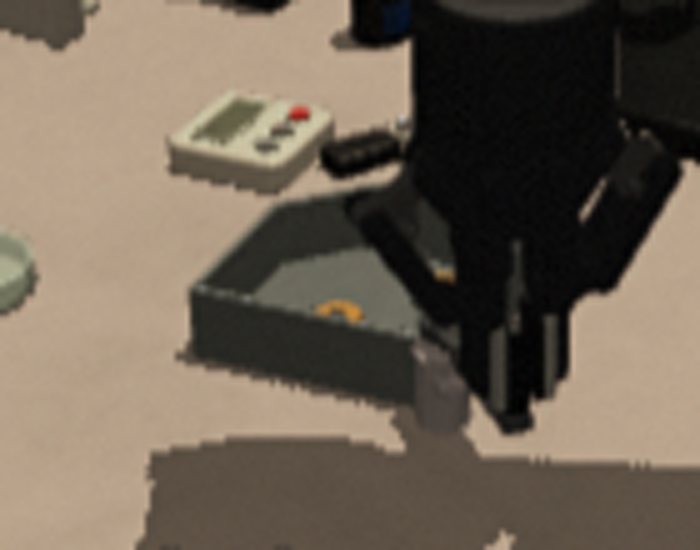

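```bash
cat > lift.py <<'E'
import sys
from plant import arm
from h import *
n=int(sys.argv[1]); step=float(sys.argv[2])
s=arm.observe(); q=np.load("q.npy"); p=s["tool_pos"]; M=R.from_quat(s["orientation"]).as_matrix()
e=np.array([np.cos(q[2]),np.sin(q[2]),0]); piv=np.array([*q[:2],0])-60*e; Z=np.array([0,0,1.]); y=np.cross(Z,e)
d=p-piv; T0=goalR(q[2]-np.pi/2)
rv=R.from_matrix(T0.T@M).as_rotvec(degrees=True)
th0=np.degrees(np.arctan2(d[2],np.hypot(d@e,0))-np.arctan2(57.7,223))
print("pos tilt",th0,"tool tilt",rv.round(2),"R",np.hypot(d@e,d[2]),"want",np.hypot(223,57.7),"lat",d@y,"F",s["force"].round(1),"w",s["grip_width"].round(1),"t",s["time_s"])
path=[];Rs=[]
for k in range(n):
    t=np.radians(th0+step*(k+1)); c,S=np.cos(t),np.sin(t)
    path.append(piv+(223*c-57.7*S)*e+(223*S+57.7*c)*Z); Rs.append(T0@R.from_rotvec([0,t,0]).as_matrix())
for x in rows(M,p,path,Rs,5): print(x)
E
python3 lift.py 4 1.5
```

```text
Traceback (most recent call last):
  File "lift.py", line 10, in <module>
    print("pos tilt",th0,"tool tilt",rv.round(2),"R",np.hypot(d@e,d[2]),"want",np.hypot(223,57.7),"lat",d@y,"F",s["force"].round(1),"w",s["grip_width"].round(1),"t",s["time_s"])
                                                                                                                                        ^^^^^^^^^^^^^^^^^^^^^
AttributeError: 'float' object has no attribute 'round'
```

```bash
sed -i 's/s\["grip_width"\].round(1)/s["grip_width"]/' lift.py; python3 lift.py 4 1.5
```

```text
pos tilt 0.023777246225598903 tool tilt [-0.07  0.04  0.09] R 230.24692706251764 want 230.34385166528756 lat -0.38177094104312814 F [-1.1  2.   3. ] w 12.197422334415043 t 7.7833
[-0.58, -0.04, 0.15, 0.1, 1.5, -0.1, 5]
[-0.58, 0.0, 0.16, 0.0, 1.5, 0.0, 5]
[-0.58, 0.0, 0.16, 0.0, 1.5, 0.0, 5]
[-0.58, 0.0, 0.16, 0.0, 1.5, 0.0, 5]
```

>>> drive_tool(rows=[[[0, 0, 0, 0, 0, 0, 5], [0, 0, 0, 0, 0, 0, 5]]], force=60)

```text
time_s: 7.95
tool_pos: [366.7, 312.8, 57.9]
orientation: [0.204, 0.677, -0.202, 0.677]
force: [-1.3, 2.0, 2.9]
grip_width: 12.2
```

>>> drive_tool(rows=[[[-0.58, 0, 0.15, 0, 1.5, 0, 5], [-0.58, 0, 0.15, 0, 1.5, 0, 5], [-0.58, 0, 0.15, 0, 1.5, 0, 5], [-0.58, 0, 0.15, 0, 1.5, 0, 5]]])

```text
time_s: 8.28
tool_pos: [370.9, 307.3, 79.3]
orientation: [0.212, 0.713, -0.192, 0.64]
force: [-0.9, 0.9, -3.9]
grip_width: 12.6
```

```bash
python3 lift.py 4 1.5;  python3 - <<'E'
from plant import arm
from h import *
c=arm.camera("side"); cv2.imwrite("pics/s5.png",zoom(c["color"][:,:,::-1],240,170,140,110,5))
E
```

```text
pos tilt 5.6215053667705455 tool tilt [-0.15  6.2  -0.12] R 230.39051456905167 want 230.34385166528756 lat 2.1296364277295017 F [-0.9  0.9 -3.9] w 12.583896306480797 t 8.2833
[-0.58, 0.21, 0.16, 0.1, 0.9, 0.1, 5]
[-0.58, 0.0, 0.16, 0.0, 1.5, 0.0, 5]
[-0.58, 0.0, 0.16, 0.0, 1.5, 0.0, 5]
[-0.58, 0.0, 0.16, 0.0, 1.5, 0.0, 5]
```

View pics/s5.png

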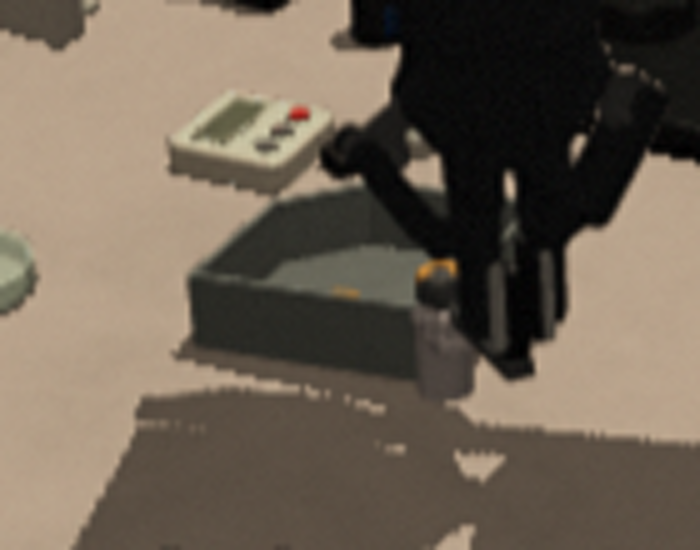

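>>> drive_tool(rows=[[[-0.58, 0.1, 0.15, 0, 1.2, 0, 5], [-0.58, 0.1, 0.15, 0, 1.3, 0, 5], [-0.58, 0.05, 0.15, 0, 1.4, 0, 5], [-0.58, 0.02, 0.15, 0, 1.4, 0, 5], [-0.58, 0.02, 0.15, 0, 1.4, 0, 5]]])

```text
time_s: 8.75
tool_pos: [381.6, 301.7, 106.5]
orientation: [0.223, 0.752, -0.18, 0.594]
force: [-0.3, -0.1, -3.9]
grip_width: 11.8
```

```bash
python3 lift.py 2 1.5
```

```text
pos tilt 13.038929606272784 tool tilt [-0.07 13.3  -0.32] R 230.39241653618603 want 230.34385166528756 lat 0.8681021203359408 F [-0.3 -0.1 -3.9] w 11.789144967261024 t 8.75
[-0.58, 0.08, 0.16, 0.0, 1.2, 0.3, 5]
[-0.58, 0.0, 0.16, 0.0, 1.5, 0.0, 5]
```

>>> drive_tool(rows=[[[-0.58, 0.1, 0.15, 0, 1.3, 0.1, 5], [-0.58, 0.05, 0.15, 0, 1.4, 0.1, 5], [-0.58, 0.03, 0.15, 0, 1.4, 0.1, 5], [-0.58, 0.03, 0.15, 0, 1.4, 0, 5], [-0.58, 0.02, 0.15, 0, 1.4, 0, 5]]])

```text
time_s: 9.17
tool_pos: [395.8, 294.2, 132.9]
orientation: [0.236, 0.788, -0.164, 0.544]
force: [-1.0, 1.6, -4.0]
grip_width: 12.3
```

```bash
python3 lift.py 2 1.5;  python3 - <<'E'
from plant import arm
from h import *
c=arm.camera("side"); cv2.imwrite("pics/s6.png",zoom(c["color"][:,:,::-1],240,150,140,120,5))
c=arm.camera("top"); cv2.imwrite("pics/t6.png",zoom(c["color"][:,:,::-1],220,170,120,120,5))
E
```

```text
pos tilt 20.704813457294637 tool tilt [ 1.000e-02  2.068e+01 -1.300e-01] R 230.42053807184504 want 230.34385166528756 lat -0.6744289265661612 F [-1.   1.6 -4. ] w 12.311559701932431 t 9.1667
[-0.58, -0.07, 0.17, 0.0, 1.5, 0.1, 5]
[-0.58, 0.0, 0.16, 0.0, 1.5, 0.0, 5]
```

View pics/s6.png

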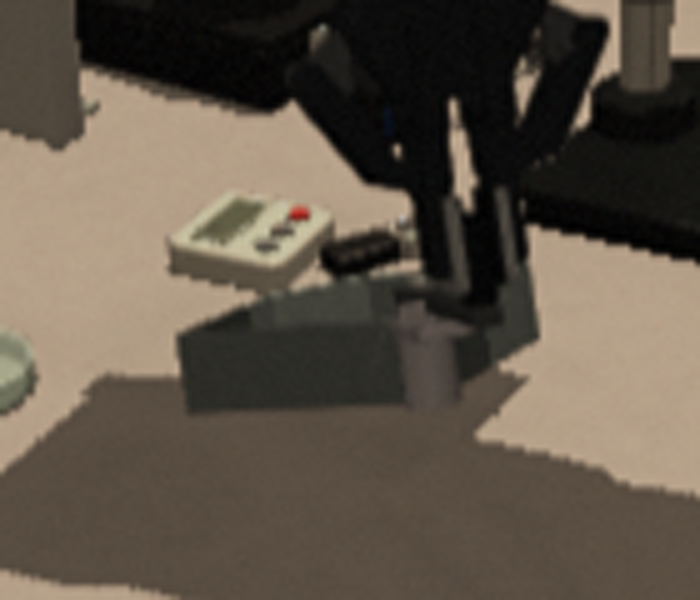

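View pics/t6.png

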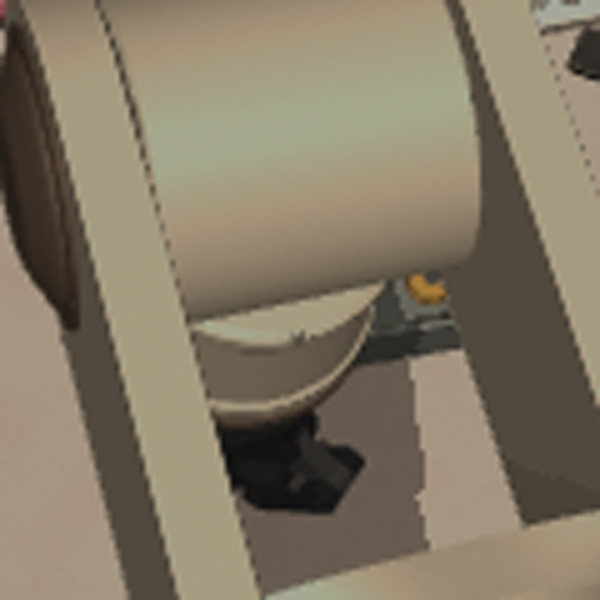

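>>> drive_tool(rows=[[[-0.58, -0.05, 0.16, 0, 1.5, 0, 5], [-0.58, -0.02, 0.16, 0, 1.5, 0, 5], [-0.58, 0, 0.16, 0, 1.5, 0, 5], [-0.58, 0, 0.16, 0, 1.5, 0, 5], [-0.58, 0, 0.16, 0, 1.5, 0, 5]]])

```text
time_s: 9.68
tool_pos: [410.3, 283.4, 155.3]
orientation: [0.246, 0.822, -0.149, 0.491]
force: [-1.7, 0.5, -1.6]
grip_width: 12.3
```

```bash
python3 lift.py 2 1.5
```

```text
pos tilt 27.862541765421156 tool tilt [ 0.04 28.22 -0.21] R 230.41230985745068 want 230.34385166528756 lat 0.3301236921707603 F [-1.7  0.5 -1.6] w 12.276192299877042 t 9.6833
[-0.58, 0.03, 0.16, -0.1, 1.1, 0.2, 5]
[-0.58, 0.0, 0.16, 0.0, 1.5, 0.0, 5]
```

>>> drive_tool(rows=[[[-0.58, 0.05, 0.16, 0, 1.3, 0.1, 5], [-0.58, 0.02, 0.16, 0, 1.4, 0.1, 5], [-0.58, 0.02, 0.16, 0, 1.4, 0, 5], [-0.58, 0, 0.16, 0, 1.4, 0, 5], [-0.4, 0, 0.12, 0, 1.0, 0, 5], [0, 0, 0, 0, 0, 0, 5]]])

```text
time_s: 10.18
tool_pos: [428.4, 272.6, 175.2]
orientation: [0.256, 0.85, -0.134, 0.441]
force: [-4.7, 3.1, 2.4]
grip_width: 12.1
```

```bash
python3 lift.py 2 1.5;  python3 - <<'E'
from plant import arm
from h import *
c=arm.camera("side"); cv2.imwrite("pics/s7.png",zoom(c["color"][:,:,::-1],240,150,140,120,5))
c=arm.camera("top"); cv2.imwrite("pics/t7.png",zoom(c["color"][:,:,::-1],220,170,120,120,5))
c=arm.camera("wrist"); cv2.imwrite("pics/w7.png",c["color"][:,:,::-1])
E
```

```text
pos tilt 35.079791912281244 tool tilt [ 0.14 35.08 -0.06] R 230.11522200871835 want 230.34385166528756 lat -0.67703099306184 F [-4.7  3.1  2.4] w 12.116340813957024 t 10.1833
[-0.59, -0.07, 0.14, -0.1, 1.5, 0.0, 5]
[-0.58, 0.0, 0.16, 0.0, 1.5, 0.0, 5]
```

View pics/s7.png

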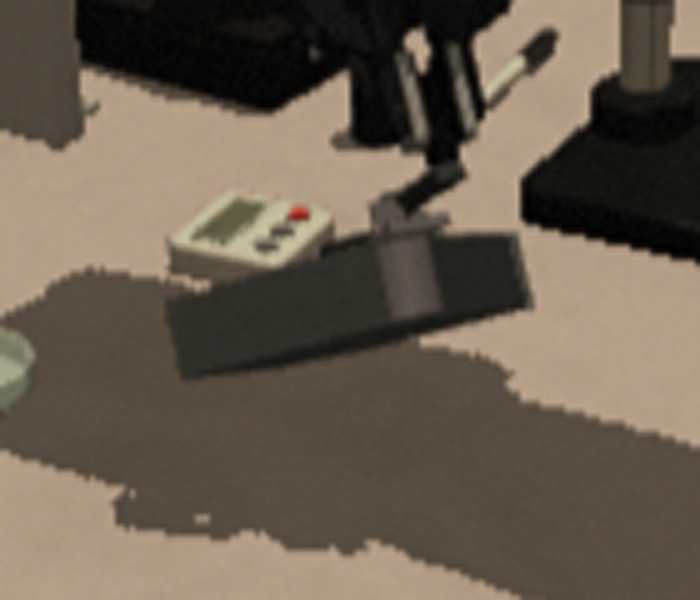

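View pics/t7.png

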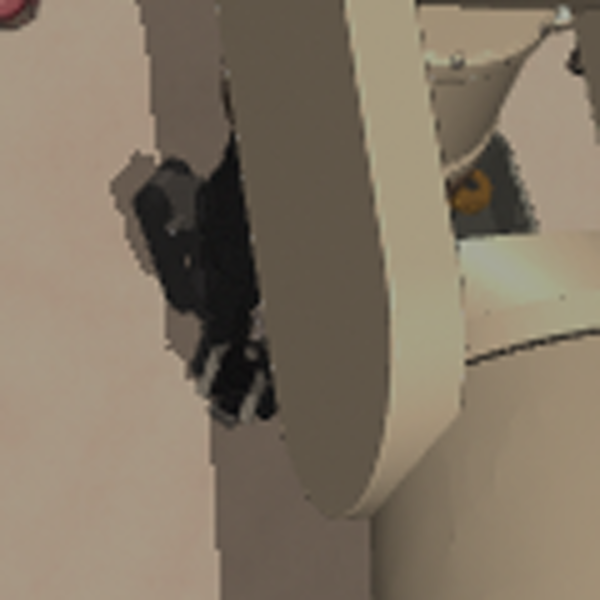

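View pics/w7.png

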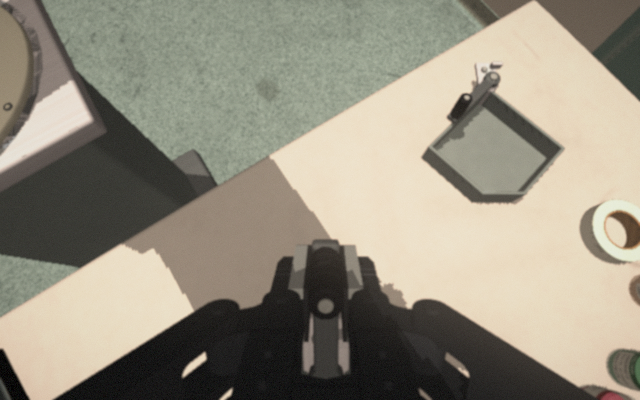

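>>> drive_tool(rows=[[[0, 0, 0, 0, 0, 0, 5], [0, 0, 0, 0, 0, 0, 5], [0, 0, 0, 0, 0, 0, 5], [0, 0, 0, 0, 0, 0, 5], [0, 0, 0, 0, 0, 0, 5], [0, 0, 0, 0, 0, 0, 5]]])

```text
time_s: 10.83
tool_pos: [427.1, 273.4, 174.4]
orientation: [0.254, 0.849, -0.134, 0.444]
force: [-1.1, 1.5, -1.3]
grip_width: 11.9
```

```bash
cat > chk.py <<'E'
import sys
from plant import arm
from h import *
q=np.load("q.npy"); th=np.radians(float(sys.argv[1])); tag=sys.argv[2]
e=np.array([np.cos(q[2]),np.sin(q[2]),0]); Z=np.array([0,0,1.]); y=np.cross(Z,e); piv=np.array([*q[:2],0])-60*e
def W(P):
    P=np.atleast_2d(P).astype(float); u=P[:,0]+60; z=P[:,2]
    return piv+np.outer(u*np.cos(th)-z*np.sin(th),e)+np.outer(P[:,1],y)+np.outer(u*np.sin(th)+z*np.cos(th),Z)
out=[(-60,-25),(-60,25),(0,84.85),(84.85,0),(0,-84.85)]
for n,box in (("side",(240,150,140,120)),("top",(220,170,120,120))):
    c=arm.camera(n); im=zoom(c["color"][:,:,::-1],*box,5)
    def px(P): return np.round((proj(W(P),c)-box[:2]+.4)*5).astype(int)
    for z,col in ((0,(0,0,255)),(36,(0,255,0))):
        cv2.polylines(im,[px([(a,b,z) for a,b in out])],True,col,1)
    cv2.imwrite(f"pics/{n}{tag}.png",im)
E
python3 lift.py 1 1; python3 chk.py 35 c1
```

```text
pos tilt 34.65482843871635 tool tilt [ 0.05 34.75 -0.11] R 230.5152172587084 want 230.34385166528756 lat -0.5950302877020903 F [-1.1  1.5 -1.3] w 11.88408967116543 t 10.8333
[-0.38, -0.06, 0.12, -0.1, 0.9, 0.1, 5]
```

View pics/sidec1.png

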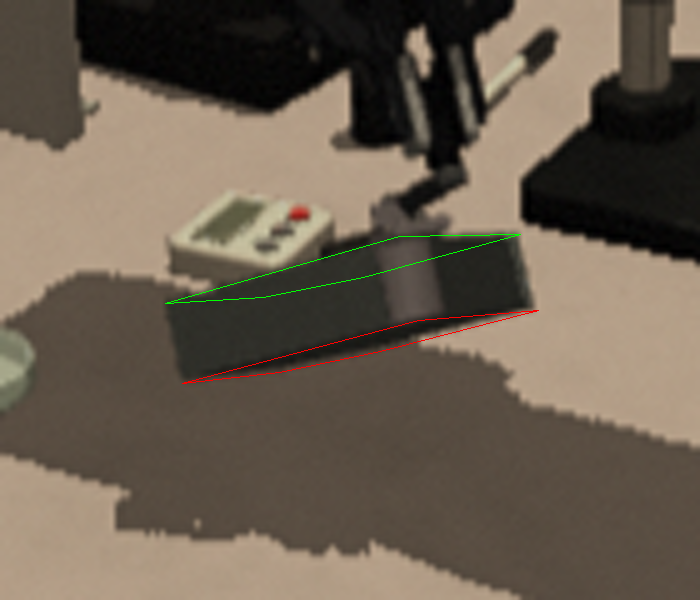

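View pics/topc1.png

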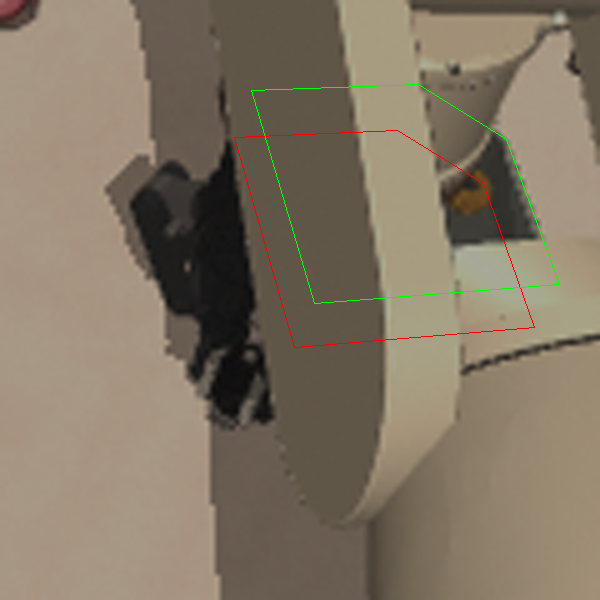

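Run:
```python
from plant import arm
from h import *
from scipy.optimize import least_squares
q=np.load("q.npy"); th=np.radians(34.8)
e=np.array([np.cos(q[2]),np.sin(q[2]),0]); Z=np.array([0,0,1.]); y=np.cross(Z,e); piv=np.array([*q[:2],0])-60*e
def W(x,yy,z):
    u=x+60; return piv+(u*np.cos(th)-z*np.sin(th))*e+yy*y+(u*np.sin(th)+z*np.cos(th))*Z
c=arm.camera("top"); im=c["color"][:,:,::-1]
z=zoom(im,300,185,40,40,12)
for P in [(467,192)]:
    uv=np.array(P)/5+[219.6,169.6]
    print(least_squares(lambda v:proj(W(v[0],v[1],14),c)[0]-uv,[-40,0]).x)
z2=z.copy()
for (a,b) in [(-44.5,11.5),(-44.5,-11.5),(-44.5,18),(-30,28),(-24,0),(-24.6,0)]:
    t=np.linspace(0,2*np.pi,40); pts=np.array([W(a+11.5*np.cos(k),b+11.5*np.sin(k),14) for k in t])
    cv2.polylines(z2,[np.round((proj(pts,c)-[299.5,184.5])*12).astype(int)],True,(0,255,0),1)
cv2.imwrite("pics/n1.png",np.hstack([z,z2])[:, :])
```

```text
[-37.41597052  22.82143939]
```

```bash
python3 -c "
import cv2;i=cv2.imread('pics/n1.png');cv2.imwrite('pics/n1s.png',cv2.resize(i,(800,400)))"
```

```text
(no output)
```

View pics/n1s.png

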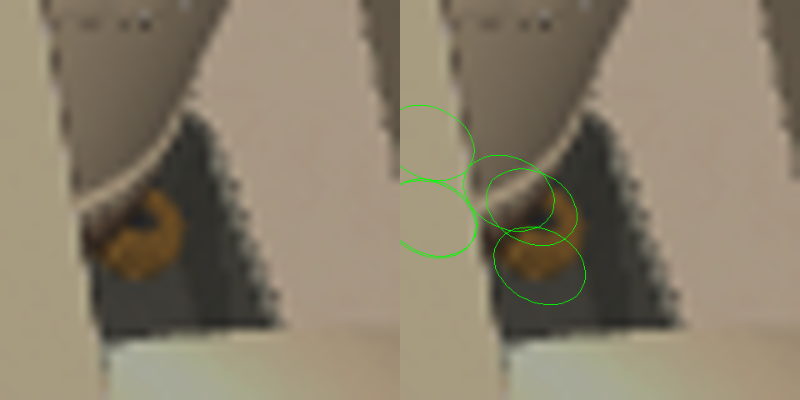

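>>> drive_tool(rows=[[[-0.58, -0.05, 0.15, 0, 1.5, 0, 5], [-0.58, 0, 0.15, 0, 1.5, 0, 5], [-0.3, 0, 0.08, 0, 0.8, 0, 5], [0, 0, 0, 0, 0, 0, 5], [0, 0, 0, 0, 0, 0, 5], [0, 0, 0, 0, 0, 0, 5]]])

```text
time_s: 11.48
tool_pos: [436.9, 266.4, 184.1]
orientation: [0.259, 0.863, -0.126, 0.415]
force: [-1.9, 1.4, -0.2]
grip_width: 12.4
```

```bash
python3 lift.py 1 1
cat > nut.py <<'E'
import sys
from plant import arm
from h import *
q=np.load("q.npy"); th=np.radians(float(sys.argv[1]))
e=np.array([np.cos(q[2]),np.sin(q[2]),0]); Z=np.array([0,0,1.]); y=np.cross(Z,e); piv=np.array([*q[:2],0])-60*e
def W(x,yy,z):
    u=x+60; return piv+(u*np.cos(th)-z*np.sin(th))*e+yy*y+(u*np.sin(th)+z*np.cos(th))*Z
c=arm.camera("top"); im=c["color"][:,:,::-1]
z=zoom(im,300,185,40,40,10); z2=z.copy()
for (a,b) in [(-36.7,26.3),(-44.5,18.5),(-44.5,4.7)]:
    t=np.linspace(0,2*np.pi,40); pts=np.array([W(a+11.5*np.cos(k),b+11.5*np.sin(k),14) for k in t])
    cv2.polylines(z2,[np.round((proj(pts,c)-[299.5,184.5])*10).astype(int)],True,(0,255,0),1)
for P in [[(-56,-23.3),(-56,23.3),(0,79.2),(79.2,0)]]:
    pts=np.array([W(a,b,4) for a,b in P]); cv2.polylines(z2,[np.round((proj(pts,c)-[299.5,184.5])*10).astype(int)],False,(0,0,255),1)
cv2.imwrite(sys.argv[2],np.hstack([z,z2]))
E
python3 nut.py 38 pics/n2.png
```

```text
pos tilt 38.51253799092716 tool tilt [ 0.06 38.64 -0.1 ] R 230.50006269119905 want 230.34385166528756 lat -0.14692435563063916 F [-1.9  1.4 -0.2] w 12.393084616402431 t 11.4833
[-0.38, -0.02, 0.12, -0.1, 0.9, 0.1, 5]
```

View pics/n2.png

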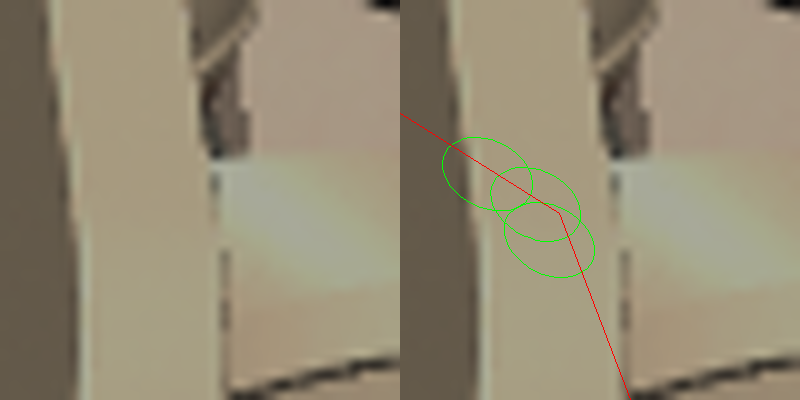

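>>> drive_tool(rows=[[[0.5, 0, -0.12, 0, -1.3, 0, 5], [0.5, 0, -0.12, 0, -1.3, 0, 5], [0, 0, 0, 0, 0, 0, 5], [0, 0, 0, 0, 0, 0, 5], [0, 0, 0, 0, 0, 0, 5]]])

```text
time_s: 11.95
tool_pos: [428.5, 271.8, 176.6]
orientation: [0.255, 0.852, -0.132, 0.438]
force: [1.1, -0.7, -4.8]
grip_width: 12.1
```

```bash
python3 lift.py 1 -1; python3 nut.py 35 pics/n3.png
```

```text
pos tilt 35.402870600036714 tool tilt [-2.000e-02  3.551e+01 -1.100e-01] R 230.85467232782128 want 230.34385166528756 lat -0.07122091487653597 F [ 1.1 -0.7 -4.8] w 12.07925566501875 t 11.95
[0.4, -0.01, -0.05, 0.0, -1.1, 0.1, 5]
```

View pics/n3.png

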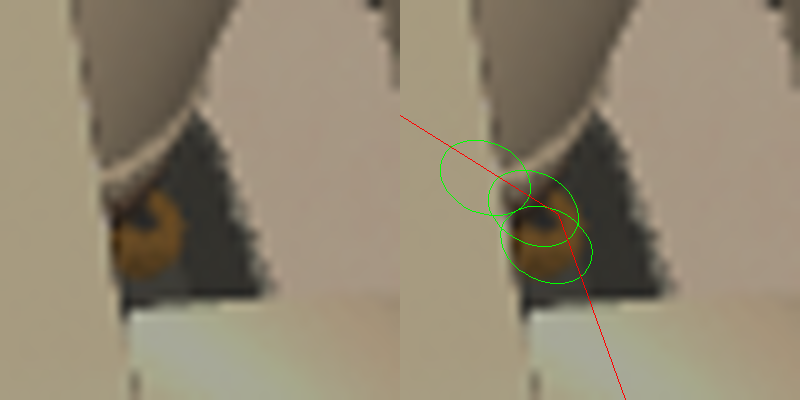

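```bash
python3 chk.py 35.3 c3
python3 - <<'E'
from plant import arm
import cv2
c=arm.camera("side"); cv2.imwrite("pics/s9.png",c["color"][:,:,::-1])
E
```

```text
(no output)
```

View pics/s9.png

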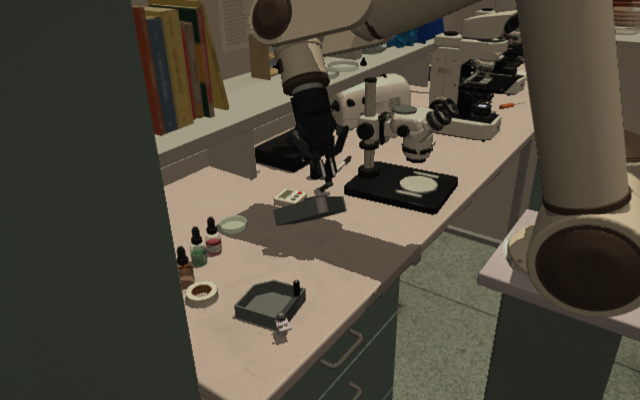

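View pics/sidec3.png

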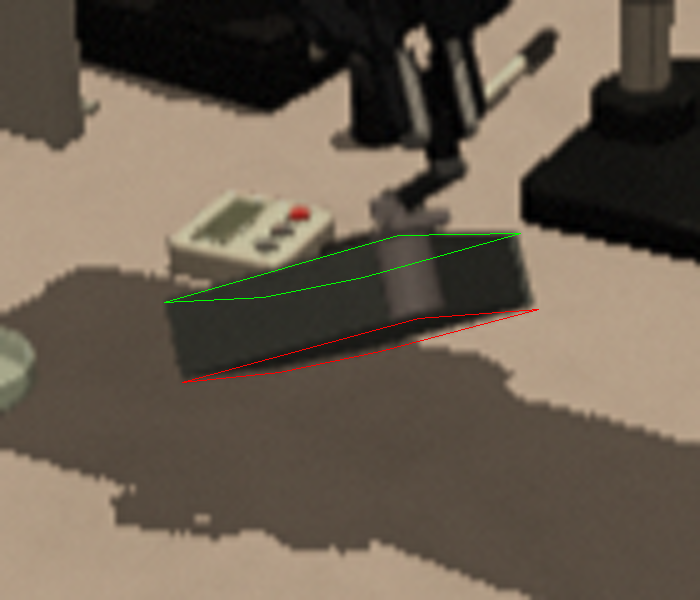

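```bash
python3 -c "
from plant import arm
print(arm.hand_in()); s=arm.observe(); print(s['time_s'],s['tool_pos'],s['force'])"
```

```text
the job is handed in; nothing more can be done
None
the job is handed in; nothing more can be done
```

I gripped the post, swung the handle fully out with the tray flat, then lifted the tray by it to about 35° on its cut-off corner. I handed in at about 12 s, still holding it at 60 N grip.

**Handle:** It ended within about 0.02 rad of its stop, judged from the gripper position. The tray had not moved during the swing.

**Slope:** The last readings gave 35.4–35.5°. The side picture agreed with a model of the tray drawn at 35.3°, with the pivot edge on the worktop.

**Nuts:** I saw only one directly, resting against the side wall next to the cut-off corner. The arm hid the other two from every camera. I infer they lie beside it, because the visible nut stopped about where a neighbour would hold it. It also stayed put when I tipped the tray briefly to about 38.5° and back. No spilled nut could be seen.

**Surroundings:** In the last pictures the timer, marker and bottles stood as before. The loupe and canister were largely hidden behind the tray and the gripper, so I did not check them at the end.

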